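# Date-stamp a wooden gift tag

### The job

Feed one wooden gift tag out of the tag feeder: with the gripper press the lever at the feeder's side right down to its stop, so that the tag slides out onto the bed, and let the lever spring back up. Then take the hand stamp by its turned grip, press it gently onto the cushion of the open ink pad, and set it on the engraved box of the fed-out tag: upright, flat on the wood, centred in the box and square to it, pressed down lightly with about 5 N. Finish while still gripping the stamp and holding it pressed there, do not let go; leave the other things on the table where they are.

Things in the scene. Friction and masses are not known exactly. Their poses are not given: they have to be found in the camera images.
- tag_feeder: Fixed grey tag feeder, base 170 (x) x 120 (y) mm; origin on the table under the base's centre. Feeds to its -x. Magazine of waiting tags: open aluminium box 78 x 102 mm, 51 mm high, centred at x +32 mm. Bed 12 mm above the table, its open end x -79 to -6 mm, with rails and end stop 18 mm high. Left (+y, to y 97 mm) the lever's housing, 63 mm high, x +10 to +80 mm.
- feed_lever (a joint): Spring lever at the feeder's left, rad: 0 up, 0.48 down at its stop. Turns about a pin along the feeder's y at feeder x +58, y +74.5, z +55 mm and points to its -x, at rest 0.28 rad above level. Takes 3 N at first, 6 N at the stop. Drives the pusher that slides the lowest tag 77 mm out onto the bed; springs back when let go, the tag stays.
- lever_plate (a point): Middle of the upper face of the lever's black ribbed thumb plate (34 x 32 mm), 130 mm out from the pin and 6 mm above the lever's middle line; moves with the lever, from 97 mm above the table at rest to about 35 mm at the stop.
- feeder_bed (a point): Fixed point of the feeder: where the middle of the tag's date box lies when the tag is fed out, 16 mm above the table (height of the tag's upper face).
- gift_tag: The loose plywood gift tag, 64 mm (x) x 92 mm (y) x 4 mm, 18 g; origin under its centre, z up. At the start it is the lowest tag in the feeder's magazine, hidden under the others, its axes those of the feeder.
- date_box (a point): Centre of the engraved date box on the upper face of that loose tag: a thin dark rectangle, 34 mm along the tag's x and 60 mm along its y. It lies 8 mm towards the tag's -y from its centre, away from the brass eyelet, and moves with the tag.
- date_stamp: Loose hand stamp, turned grip on a black block, 62 mm high, about 55 g, standing upright; origin at the centre of its sole's underside, z up. Block with the flat sole 22 (x) x 48 (y) mm, 19 mm high; round collar 32 mm across at 20 to 30 mm height; round grip about 24 mm across from 30 to 62 mm. Either way round counts as square.
- ink_pad: Ink pad fixed on the table, case 62 (x) x 96 (y) mm, origin under its centre, z up. Cushion face 8 mm, case rim 9 mm above the table; inside 58 x 92 mm. Lid open, leaning back from the +x edge, up to 75 mm high. Between pad and feeder stands a fixed round pile of tin lids, 260 mm across, 181 mm high, middle at x 0.59, y 0.03 m: carry things above it or round its front.

How it is judged:
By the outcome, as a careful person would: the job done as asked, in the order asked, and still so for the second after the job is handed in, while the arm keeps its last pose, push and grip.
It also fails if it takes over 69 s, if anything falls off the work surface, if the arm or the gripper's body presses on something with over 40 N, if the wrist force passes 120 N, or if a joint passes its speed limit or range.

### The arm

A 6-joint arm with a two-finger parallel gripper is mounted at the origin on a cart in front of the work surface, level with it; the furniture and walls round the work are solid. World frame = base frame: x ahead of the robot, y to its left, z up, the work surface at z = 0. Lengths are in m, angles in rad, forces in N, time in s.
With the tool pointing down it reaches from about 0.3 to 0.875 m from the base axis. Payload 4.2 kg.
Tool frame: the origin (TCP) lies at the very end of the fingers, on their centre line; the grasp point (between the pads) lies 19 mm behind it; x points along the fingers, y is the direction in which the jaws open and shut, and the axes are right-handed (so a half turn about x gives the same grasp; the last joint's range is limited). The gripper opens to 85 mm and grips with 20 to 120 N. Pads are 22 mm wide; open, the fingers measure 114 mm over their backs; the gripper's body (76 mm by 85 mm) begins 54 mm behind the grasp point. The pads swing forward as they close: fully open they stand 13 mm farther back than shut.
Start: joints at [-1.333, 0.32, 1.565, -0, 1.257, -0.02], TCP at [0.147, -0.556, 0.231] pointing down, gripper open.
Joint ranges: [-3.11, 3.11], [-0.84, 2.01], [0.21, 2.61], [-1.34, 4.49], [0.05, 2.63], [-2.56, 2.56]. Speed limits (rad/s): [2.57, 2.57, 3.14, 3.14, 3.14, 3.14].

### API

Orientations are given as a rotation vector (axis times angle).
In Python, from rig import readout, cams, workorder gives the robot as it stands.
- The arm moves only by the tool jog_arm, never from a script. Its argument "commands" is a list of rows, each a list of 7 numbers: the shift along the tool's x, y, z in m, then the turn, a rotation vector about the tool's x, y, z in rad, then the opening, from 0 (shut) to 1 (fully open). In form: [[x, y, z, wx, wy, wz, hand], ...]. A call has 1 to 20 rows; each row is the pose to reach, as a shift and turn from the pose commanded when the call began, along the tool's axes at that moment; what a row does not reach only later rows make up. A row lasts 1/8 s, in which the tool goes at most 62.5 mm and 10.7 degrees, less where a joint would pass 70% of its speed; a pose out of reach is approached as far as the arm can. A call with a gripper value outside its range is refused whole. The fingers move at their own pace and stop on an object; "grip_force" is the grip in N (left out, the last holds). Time passes only in rows, so rows that repeat a pose let the fingers close. It gives the time, the measured TCP pose, the force and the opening at its end, in the units of the state.
- readout.get_obs(): the state, without advancing time (a new reading comes with each control period).
- cams.read_camera(name): name is "scene" or "top" or "wrist"; returns a dict with "img" (420x560x3 uint8, red, green, blue), "fov_y" (degrees; the focal length in pixels is half the picture's height over the tangent of half this angle, whatever the lens; pixels are square), "cx", "cy" (the principal point, pixels), "world_to_cam" (4x4, takes a point from world to camera coordinates); the wrist camera has in their place "tool_from_camera" (4x4, takes a point from camera to tool coordinates, whose origin is the TCP and whose axes are the tool frame's). Camera axes: x right, y up, looking along -z (the intrinsics and any distortion apply to the point x, -y, -z); pixel columns grow to the right and rows downward; lengths in m; the calibration is good to about 2 mm. A picture is of the moment at which its call begins: read the wrist's pose just before it. There is no depth.
- workorder.close_job(): hands the job in, once; it reports no verdict.
The state is a dict: "time_s": time; "joints": joint angles; "dq": joint speeds; "joint_efforts": joint torques, N m; "position": TCP position; "tcp_rot": TCP orientation; "wrist_force": force on the tool from outside, world axes, zero at the start; "wrist_torque": the same for the moment, N m; "width": finger opening in m.
Only numpy, scipy, OpenCV 4.12 (cv2) and the standard library are available. Lean on these libraries where they do the work, as an engineer would, in place of code of your own. Each camera call takes 0.05 s, during which the arm holds its last target. There are 200 camera calls.

## Working session

There is one attempt and no reset: what is moved stays moved. The work goes in short steps, Python scripts to look and compute and a tool call to move; the robot and the scene stay as the last step left them, time stands still between calls to the robot, and variables do not carry over. Pictures are saved under pics/ and viewed, about 8 in all and at most 12, crops included, and the job is handed in when it is done.

Besides the shell and the picture viewer there is one more tool, called after "Call:" in YAML: its name, and indented under it one key for each argument. jog_arm: Moves the arm, as the interface text tells. Its arguments: {"type":"object","properties":{"commands":{"type":"array"},"grip_force":{"type":"number"}},"required":["commands"]}

```bash
mkdir -p pics; ls; python3 - <<'E'
from rig import readout,cams
import cv2,numpy as np
o=readout.get_obs(); print(o)
ims=[]
for n in ("scene","top"):
    c=cams.read_camera(n); cv2.imwrite(f"pics/{n}0.png",c["img"][:,:,::-1]); print(n,{k:v for k,v in c.items() if k!="img"})
    np.save(f"{n}0.npy",c,allow_pickle=True)
c=cams.read_camera("wrist");print({k:v for k,v in c.items() if k!="img"})
E
```

```text
pics
{'time_s': 0.0, 'joints': array([-1.33298986e+00,  3.20304792e-01,  1.56568050e+00, -5.51707708e-06,
        1.25741147e+00, -2.00133244e-02]), 'dq': array([ 0.00127248, -0.00025742,  0.00173937, -0.00061844,  0.00018778,
       -0.00257509]), 'joint_efforts': array([ 1.81155159e-03, -4.15519738e+01, -2.34160727e+01,  1.02409674e-04,
        8.08340090e-03,  5.30863844e-06]), 'position': array([ 0.1464877 , -0.55552914,  0.23047429]), 'tcp_rot': array([ 2.08453669,  0.27212956, -2.08495983]), 'wrist_force': array([-0.50258453, -0.67981076, -0.6978253 ]), 'wrist_torque': array([-0.02646821, -0.00922218, -0.02519689]), 'width': 0.08558869207891483}
scene {'fov_y': 50.8423615118018, 'cx': 272.976471461106, 'cy': 203.2664030202348, 'world_to_cam': array([[-0.71359917, -0.70043892,  0.0127099 ,  0.33582504],
       [ 0.50366826, -0.50035244,  0.70424834, -0.32708145],
       [-0.48692352,  0.5089526 ,  0.70983993, -0.89563906],
       [ 0.        ,  0.        ,  0.        ,  1.        ]])}
top {'fov_y': 50.433167499390585, 'cx': 267.4836237191445, 'cy': 206.78727030410712, 'world_to_cam': array([[-0.006679  , -0.99983344,  0.01698472, -0.01032689],
       [ 0.984196  , -0.00356695,  0.17704664, -0.4967792 ],
       [-0.17695657,  0.01789878,  0.9840559 , -1.05186007],
       [ 0.        ,  0.        ,  0.        ,  1.        ]])}
{'fov_y': 64.56069422791315, 'cx': 282.70676938893234, 'cy': 208.9486983638377, 'tool_from_camera': array([[-3.38870027e-04,  2.97334117e-01, -9.54773433e-01,
        -1.43277766e-01],
       [ 9.99999710e-01, -5.50151016e-04, -5.26249033e-04,
         2.92740246e-04],
       [-6.81741366e-04, -9.54773334e-01, -2.97333845e-01,
        -7.52223448e-02],
       [ 0.00000000e+00,  0.00000000e+00,  0.00000000e+00,
         1.00000000e+00]])}
```

View pics/scene0.png

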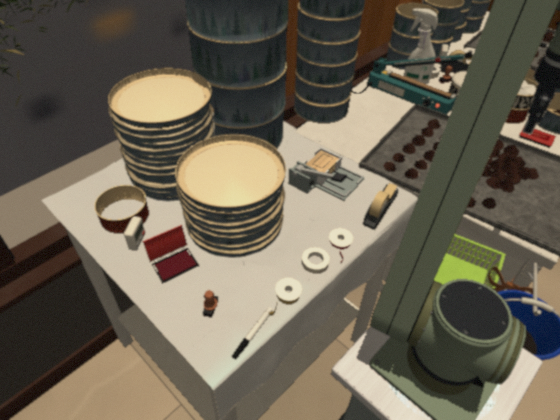

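View pics/top0.png

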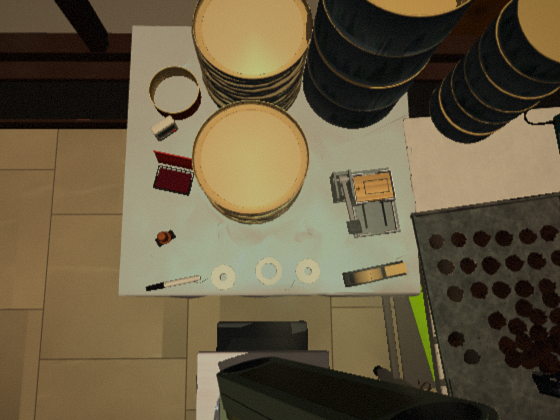

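The scene shows the stamp at top (165,238), the ink pad at (172,180) with its lid behind, the feeder at (370,205) with its lever on the left and the plate near (354,227), and the pile of lids at (250,155). I'll enlarge crops to measure.

```bash
cat > h.py <<'E'
import numpy as np,cv2
from scipy.spatial.transform import Rotation as R
from rig import readout,cams
def f_of(c): return c["img"].shape[0]/2/np.tan(np.radians(c["fov_y"]/2))
def pose():
    o=readout.get_obs(); T=np.eye(4); T[:3,:3]=R.from_rotvec(o["tcp_rot"]).as_matrix(); T[:3,3]=o["position"]; return T,o
def grab(name):
    T,o=pose(); c=cams.read_camera(name)
    c["c2w"]=T@c["tool_from_camera"] if name=="wrist" else np.linalg.inv(c["world_to_cam"])
    return c
def ray(c,px,z):
    f=f_of(c); px=np.atleast_2d(px).astype(float)
    d=np.c_[(px[:,0]-c["cx"])/f,-(px[:,1]-c["cy"])/f,-np.ones(len(px))]@c["c2w"][:3,:3].T
    p=c["c2w"][:3,3]; return p+d*((z-p[2])/d[:,2])[:,None]
def proj(c,P):
    q=(np.atleast_2d(P)-c["c2w"][:3,3])@c["c2w"][:3,:3]; f=f_of(c)
    return np.c_[c["cx"]+f*q[:,0]/-q[:,2], c["cy"]-f*q[:,1]/-q[:,2]]
def shift(target):  # world point -> shift in tool axes
    T,o=pose(); return T[:3,:3].T@(np.array(target)-T[:3,3])
E
python3 - <<'E'
from h import *
c=np.load("top0.npy",allow_pickle=True).item(); c["c2w"]=np.linalg.inv(c["world_to_cam"])
im=c["img"][:,:,::-1]
a=cv2.resize(im[155:255,320:420],(600,600),interpolation=cv2.INTER_CUBIC)
b=cv2.resize(im[145:255,145:200],(200,400),interpolation=cv2.INTER_CUBIC); b=cv2.copyMakeBorder(b,0,200,0,0,0)
cv2.imwrite("pics/crop.png",np.hstack([a,b]))
for n,px,z in [("stamp",(165,238),.04),("pad",(173,180),.008),("plate",(355,227),.097),("feeder",(372,205),.015),("bedend",(383,235),.018)]: print(n,ray(c,px,z))
E
```

```text
stamp [[0.42140907 0.23643063 0.04      ]]
pad [[0.57381039 0.22786041 0.008     ]]
plate [[ 0.43872715 -0.21533529  0.097     ]]
feeder [[ 0.50565595 -0.27870615  0.015     ]]
bedend [[ 0.42872314 -0.30187388  0.018     ]]
```

View pics/crop.png

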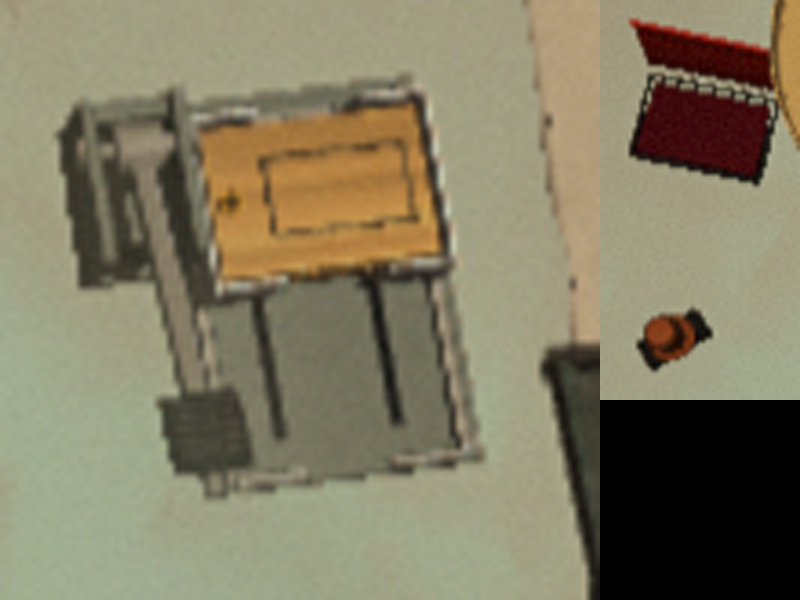

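The crop shows: plate centre about (207,430), magazine top corners (215,293), (452,265), (422,95), bed slots (258,300)-(282,437) and (375,285)-(398,422), stamp collar at (668,335) with its block's long axis running lower-left to upper-right.

```bash
python3 - <<'E'
from h import *
c=np.load("top0.npy",allow_pickle=True).item(); c["c2w"]=np.linalg.inv(c["world_to_cam"])
g=lambda p,z: ray(c,(320+p[0]/6-.4,155+p[1]/6-.4),z)[0]
for a,b in [((282,437),(258,300)),((398,422),(375,285))]:
    d=g(b,.012)-g(a,.012); print("slot yaw",np.degrees(np.arctan2(d[1],d[0])))
src=np.array([[-7,51],[-7,-51],[71,-51]])/1e3
dst=np.array([g(p,.051)[:2] for p in [(213,293),(452,265),(422,95)]])
M=cv2.estimateAffinePartial2D(src,dst)[0]; yaw=np.arctan2(M[1,0],M[0,0]); print("mag",np.degrees(yaw),np.hypot(M[0,0],M[1,0]),"origin",M[:,2])
# wide: add far bed corner
src2=np.vstack([src,[[-85,-60]]])
d2=np.vstack([dst,g((480,457),.012)[:2]])
M=cv2.estimateAffinePartial2D(src2,d2)[0];print(np.degrees(np.arctan2(M[1,0],M[0,0])),np.hypot(M[0,0],M[1,0]),M[:,2])
pl=g((207,430),.097)[:2]; print("plate",pl)
for s in (130,): 
    r=58-130*np.cos(.28)-6*np.sin(.28)
    print("plate local x",r, M[:,:2]/np.hypot(M[0,0],M[1,0])@[r/1e3,.0745]+M[:,2])
T,o=pose(); print(T)
print("shift to view pose",shift([0.47,-0.25,0.30]))
E
```

```text
slot yaw 7.309514528309064
slot yaw 6.460216553196141
mag 5.894766479294459 0.9587966813752661 origin [ 0.51489228 -0.27679858]
-5.054789579137179 0.0010543358429451364 [ 0.53469412 -0.29109921]
plate [ 0.44045675 -0.21330419]
plate local x -68.5953408717849 [ 0.47292962 -0.21084513]
[[-3.28635653e-04  2.54985029e-01 -9.66944945e-01  1.46522144e-01]
 [ 1.32411148e-03 -9.66944039e-01 -2.54985240e-01 -5.55637683e-01]
 [-9.99999069e-01 -1.36414015e-03 -1.98563187e-05  2.30690108e-01]
 [ 0.00000000e+00  0.00000000e+00  0.00000000e+00  1.00000000e+00]]
shift to view pose [-0.06901144 -0.21314707 -0.39071975]
```

Call:
jog_arm:
  commands:
    - [-0.005,-0.03,-0.04,0.02,0,0,0]
    - [-0.01,-0.07,-0.1,0.04,0,0,0]
    - [-0.015,-0.11,-0.16,0.07,0,0,0]
    - [-0.02,-0.15,-0.22,0.09,0,0,0]
    - [-0.02,-0.2,-0.28,0.12,0,0,0]
    - [-0.02,-0.24,-0.34,0.145,0,0,0]
    - [-0.02,-0.26,-0.368,0.145,0,0,0]
    - [-0.02,-0.26,-0.368,0.145,0,0,0]
    - [-0.02,-0.26,-0.368,0.145,0,0,0]

```text
time_s: 1.27
position: [0.4369, -0.2094, 0.251]
tcp_rot: [2.161, 0.126, -2.162]
wrist_force: [-0.1, -0.6, 0.9]
width: -0.0004
```

```bash
python3 - <<'E'
from h import *
T,o=pose(); print(T.round(4),o["time_s"],np.abs(o["dq"]).max(),o["width"])
c=grab("wrist"); np.save("w1.npy",c,allow_pickle=True); cv2.imwrite("pics/w1.png",c["img"][:,:,::-1])
E
```

```text
[[-6.000e-04  1.161e-01 -9.932e-01  4.369e-01]
 [ 2.000e-04 -9.932e-01 -1.161e-01 -2.094e-01]
 [-1.000e+00 -2.000e-04  5.000e-04  2.510e-01]
 [ 0.000e+00  0.000e+00  0.000e+00  1.000e+00]] 1.275 0.05021910761449752 -0.0004061613183821811
```

View pics/w1.png

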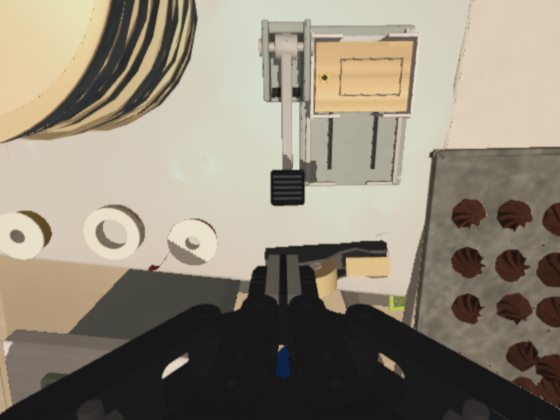

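The wrist picture shows the plate centred at (288,187), magazine top corners at about (311,114), (412,116), (417,36), (309,34), and the bed with open end near row 184.

```bash
python3 - <<'E'
from h import *
c=np.load("w1.npy",allow_pickle=True).item()
print("plate",ray(c,(288,187),.097))
q=ray(c,[(310,115),(411,116),(416,36),(310,35)],.051); print(q)
src=np.array([[-7,51],[-7,-51],[71,-51],[71,51]])/1e3
A,_=cv2.estimateAffinePartial2D(src*1000,q[:,:2]*1000); s=np.hypot(A[0,0],A[1,0]);print(np.degrees(np.arctan2(A[1,0],A[0,0])),s,A[:,2])
q=ray(c,[(331,117),(331,168),(375,117),(374,168)],.012)
for i in (0,2): d=q[i]-q[i+1];print(np.degrees(np.arctan2(d[1],d[0])))
print("tcp on z=.1",proj(c,[[.4369,-.2094,.251]]))
E
```

```text
plate [[ 0.44120111 -0.21434446  0.097     ]]
[[ 0.50574057 -0.22918742  0.051     ]
 [ 0.51652652 -0.32911404  0.051     ]
 [ 0.58734407 -0.31717086  0.051     ]
 [ 0.57665    -0.21908614  0.051     ]]
6.160598091236226 0.9853632231467067 [ 517.99126943 -278.41051962]
9.184041079806397
10.274398586647852
tcp on z=.1 [[281.61183392 270.0373544 ]]
```

Call:
jog_arm:
  commands:
    - [0.05,0.005,-0.004,0,0,0,0]
    - [0.1,0.005,-0.004,0,0,0,0]
    - [0.135,0.005,-0.004,0,0,0,0]
    - [0.15,0.005,-0.004,0,0,0,0]
    - [0.16,0.005,-0.004,0,0,0,0]
    - [0.17,0.005,-0.004,0,0,0,0]
    - [0.18,0.005,-0.004,0,0,0,0]
    - [0.19,0.005,-0.004,0,0,0,0]
    - [0.2,0.005,-0.004,0,0,0,0]
    - [0.205,0.005,-0.004,0,0,0,0]
    - [0.205,0.005,-0.004,0,0,0,0]

```text
time_s: 2.7
position: [0.4408, -0.2156, 0.0461]
tcp_rot: [2.163, 0.122, -2.163]
wrist_force: [-3.1, -2.9, 4.7]
width: -0.0001
```

Call:
jog_arm:
  commands:
    - [0.004,0,0,0,0,0,0]
    - [0.007,0,0,0,0,0,0]
    - [0.009,0,0,0,0,0,0]
    - [0.011,0,0,0,0,0,0]
    - [0.011,0,0,0,0,0,0]

```text
time_s: 3.32
position: [0.4418, -0.2156, 0.0368]
tcp_rot: [2.166, 0.121, -2.16]
wrist_force: [-3.6, -0.3, 14.6]
width: 0.0001
```

Call:
jog_arm:
  commands:
    - [0.001,0,0,0,0,0,0]
    - [0.001,0,0,0,0,0,0]
    - [-0.015,0,0,0,0,0,0]
    - [-0.035,0,0,0,0,0,0]
    - [-0.06,0,0,0,0,0,0]
    - [-0.1,0,0,0,0,0,0]
    - [-0.15,0,-0.01,0,0,0,0]
    - [-0.2,0.04,-0.02,0,0,0,0]
    - [-0.23,0.06,-0.02,0,0,0,0]
    - [-0.23,0.06,-0.02,0,0,0,0]
    - [-0.23,0.06,-0.02,0,0,0,0]

```text
time_s: 4.7
position: [0.4669, -0.2717, 0.2639]
tcp_rot: [2.163, 0.124, -2.166]
wrist_force: [-0.4, 0.1, 0.5]
width: -0.0
```

```bash
python3 - <<'E'
from h import *
T,o=pose(); print(T.round(4),o["time_s"],np.abs(o["dq"]).max(),o["wrist_force"])
c=grab("wrist"); np.save("w2.npy",c,allow_pickle=True)
t=grab("top"); np.save("top2.npy",t,allow_pickle=True)
a=cv2.resize(c["img"][0:220,180:440],(780,660),interpolation=cv2.INTER_CUBIC)[:600]
cv2.imwrite("pics/w2.png",a[:,:,::-1])
E
```

```text
[[-0.0015  0.1126 -0.9936  0.4669]
 [ 0.0019 -0.9936 -0.1126 -0.2717]
 [-1.     -0.002   0.0012  0.2639]
 [ 0.      0.      0.      1.    ]] 4.7 0.022525582061007642 [-0.39441266  0.12364612  0.47236161]
```

View pics/w2.png

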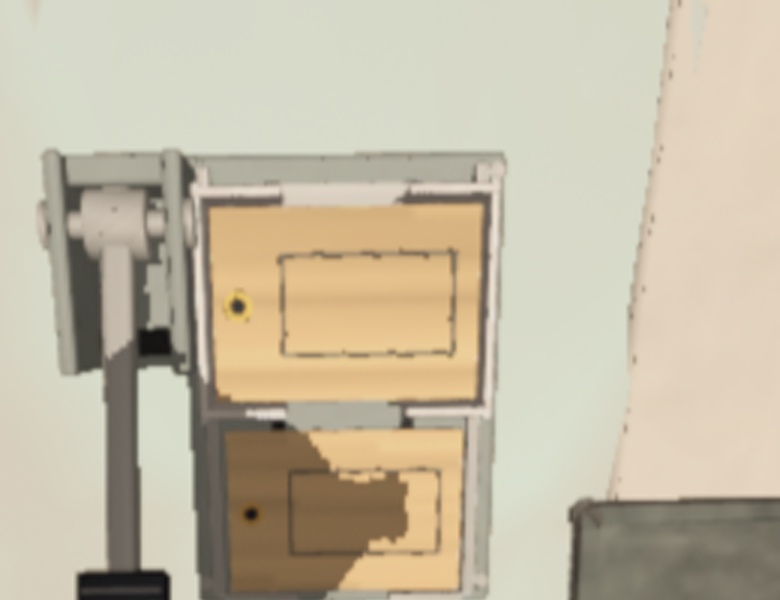

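The tag has been fed out and the lever is back up. Box corners in the crop: (289,471), (438,470), (440,553), (291,555).

```bash
python3 - <<'E'
from h import *
c=np.load("w2.npy",allow_pickle=True).item(); t=np.load("top2.npy",allow_pickle=True).item()
P=np.array([(289,471),(438,470),(440,553),(291,555)])/3+[180-.33,-.33]
q=ray(c,P,.016)[:,:2]; print(q.mean(0), np.linalg.norm(np.roll(q,-1,0)-q,axis=1))
A,_=cv2.estimateAffinePartial2D(np.array([[17,30],[17,-30],[-17,-30],[-17,30]])*1.,q*1e3); print(np.degrees(np.arctan2(A[1,0],A[0,0])),np.hypot(A[0,0],A[1,0]))
print("predicted px in top",proj(t,[*q.mean(0),.016]))
# stamp view: where
im=t["img"][:,:,::-1]
a=cv2.resize(im[195:255,340:410],(490,420),interpolation=cv2.INTER_CUBIC)
b=cv2.resize(im[215:260,145:185],(280,315),interpolation=cv2.INTER_CUBIC); b=cv2.copyMakeBorder(b,0,105,0,0,0)
cv2.imwrite("pics/t2.png",np.hstack([a,b]))
print(shift([.34,.22,.30]), pose()[1]["joints"])
E
```

```text
[ 0.47039712 -0.29352472] [0.05832343 0.03332121 0.05981243 0.03370139]
7.523073273781243 0.9846038686393696
predicted px in top [[378.62175333 218.65789665]]
[-0.0350477  -0.50275952  0.07033014] [-5.48469739e-01  2.46810934e-01  1.58585013e+00  5.10783356e-04
  1.31223661e+00  9.08759028e-01]
```

View pics/t2.png

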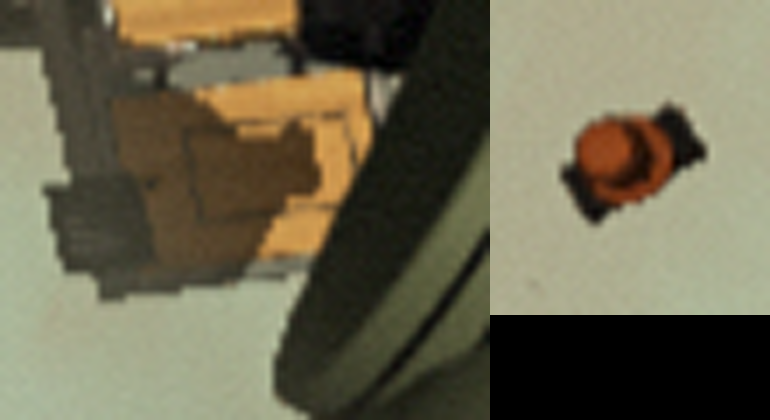

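The box centre in the top view agrees with the wrist result within half a pixel. Next I'll go and look at the stamp and pad.

Call:
jog_arm:
  commands:
    - [0,-0.03,0.005,-0.03,0,0,0.7]
    - [0,-0.08,0.01,-0.07,0,0,0.7]
    - [0,-0.13,0.02,-0.11,0,0,0.7]
    - [0,-0.18,0.03,-0.16,0,0,0.7]
    - [0,-0.23,0.035,-0.2,0,0,0.7]
    - [0,-0.28,0.04,-0.25,0,0,0.7]
    - [0,-0.33,0.045,-0.3,0,0,0.7]
    - [0.005,-0.38,0.05,-0.34,0,0,0.7]
    - [0.01,-0.43,0.053,-0.39,0,0,0.7]
    - [0.014,-0.47,0.053,-0.43,0,0,0.7]
    - [0.014,-0.48,0.053,-0.43,0,0,0.7]
    - [0.014,-0.48,0.053,-0.43,0,0,0.7]
    - [0.014,-0.48,0.053,-0.43,0,0,0.7]

```text
time_s: 6.42
position: [0.3606, 0.1974, 0.2511]
tcp_rot: [1.915, 0.531, -1.916]
wrist_force: [0.9, -0.0, 0.3]
width: 0.0597
```

```bash
python3 - <<'E'
from h import *
T,o=pose(); print(T.round(4),o["time_s"],np.abs(o["dq"]).max(),o["width"])
c=grab("wrist"); np.save("w3.npy",c,allow_pickle=True); cv2.imwrite("pics/w3.png",c["img"][:,:,::-1])
E
```

```text
[[-3.000e-04  5.156e-01 -8.569e-01  3.606e-01]
 [-8.000e-04 -8.569e-01 -5.156e-01  1.974e-01]
 [-1.000e+00  5.000e-04  7.000e-04  2.511e-01]
 [ 0.000e+00  0.000e+00  0.000e+00  1.000e+00]] 6.425 0.012097308627518849 0.059737805230520385
```

View pics/w3.png

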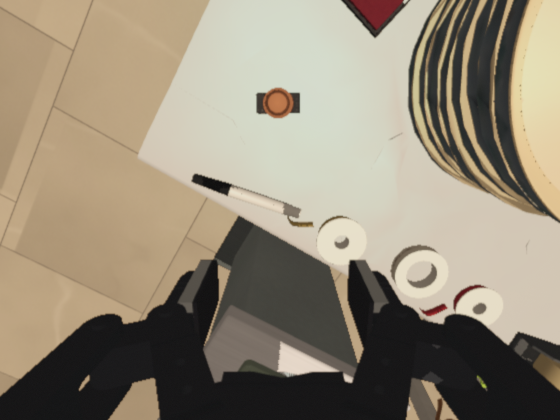

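The wrist picture shows the stamp with its grip at (278,103) and the black block at about (257–300, 94–113), nearly square to the picture. The ink pad's near corner is at (375,35). Next I'll measure with masks.

```bash
python3 - <<'E'
from h import *
c=np.load("w3.npy",allow_pickle=True).item(); t=np.load("top2.npy",allow_pickle=True).item(); t0=np.load("top0.npy",allow_pickle=True).item(); t0["c2w"]=np.linalg.inv(t0["world_to_cam"])
im=c["img"].astype(int); x0,y0,x1,y1=240,75,320,130; s=im[y0:y1,x0:x1]
blk=(s.max(2)<70).astype(np.uint8); org=((s[:,:,0]-s[:,:,2])>40).astype(np.uint8)
for n,m in(("blk",blk),("org",org),("all",blk|org)):
    k=max(cv2.findContours(m,cv2.RETR_EXTERNAL,cv2.CHAIN_APPROX_NONE)[0],key=cv2.contourArea) if n!="blk" else np.argwhere(m)[:,::-1].reshape(-1,1,2).astype(np.int32)
    r=cv2.minAreaRect(k); b=cv2.boundingRect(k); ctr=np.array(r[0])+[x0,y0]
    print(n,ctr,r[1:],b,"z.019",ray(c,ctr,.019)[0],"z.03",ray(c,ctr,.03)[0])
    if n!="org":
        q=ray(c,cv2.boxPoints(r)+[x0,y0],.019)[:,:2]; e=np.roll(q,-1,0)-q; print(np.linalg.norm(e,axis=1),np.degrees(np.arctan2(e[:,1],e[:,0])))
# pad from top0
im=t0["img"].astype(int); x0,y0,x1,y1=145,145,200,205; s=im[y0:y1,x0:x1]
red=((s[:,:,0]-s[:,:,1]>30)&(s[:,:,0]<130)).astype(np.uint8)
red=cv2.morphologyEx(red,cv2.MORPH_OPEN,np.ones((3,3),np.uint8))
for k in cv2.findContours(red,cv2.RETR_EXTERNAL,cv2.CHAIN_APPROX_NONE)[0]:
    r=cv2.minAreaRect(k); q=ray(t0,cv2.boxPoints(r)+[x0,y0],.008)[:,:2]; e=np.roll(q,-1,0)-q
    print("pad",q.mean(0),np.linalg.norm(e,axis=1),np.degrees(np.arctan2(e[:,1],e[:,0])))
E
```

```text
blk [278. 103.] ((18.0, 40.0), 90.0) (18, 19, 41, 19) z.019 [0.42448976 0.24137441 0.019     ] z.03 [0.42450704 0.24122001 0.03      ]
[0.04270039 0.01845263 0.04336199 0.01845403] [ -58.92496448 -148.1405976   121.07318522   29.80510412]
org [278.  102.5] ((29.0, 30.0), 90.0) (23, 13, 31, 30) z.019 [0.42492962 0.24163696 0.019     ] z.03 [0.42493402 0.24147486 0.03      ]
all [278.  102.5] ((29.0, 40.0), 90.0) (18, 13, 41, 30) z.019 [0.42492962 0.24163696 0.019     ] z.03 [0.42493402 0.24147486 0.03      ]
[0.04248432 0.02970666 0.04354942 0.02970892] [ -58.9243602  -148.1405976   121.07266103   29.80510412]
pad [0.57365732 0.22765086] [0.04992228 0.08535859 0.04981892 0.08469632] [  -9.47282915 -102.33049325  169.77067432   77.72008984]
pad [0.62746325 0.22840969] [0.02356115 0.09710282 0.02350348 0.0967494 ] [  -9.53696952 -102.58131438  169.60801921   77.44330592]
```

Call:
jog_arm:
  commands:
    - [0.03,-0.004,-0.04,0,0,0,0.7]
    - [0.08,-0.0045,-0.07,0,0,0,0.7]
    - [0.12,-0.0045,-0.077,0,0,0,0.7]
    - [0.15,-0.0045,-0.077,0,0,0,0.7]
    - [0.175,-0.0045,-0.077,0,0,0,0.7]
    - [0.195,-0.0045,-0.077,0,0,0,0.7]
    - [0.21,-0.0045,-0.077,0,0,0,0.7]
    - [0.217,-0.0045,-0.077,0,0,0,0.7]
    - [0.217,-0.0045,-0.077,0,0,0,0.7]

```text
time_s: 7.6
position: [0.4244, 0.2413, 0.0342]
tcp_rot: [1.915, 0.532, -1.916]
wrist_force: [-0.0, -0.0, -0.3]
width: 0.0595
```

```bash
python3 - <<'E'
from h import *
T,o=pose(); print(T.round(4),o["time_s"],o["wrist_force"],o["width"])
c=grab("wrist"); np.save("w4.npy",c,allow_pickle=True); t=grab("scene"); 
T2=proj(t,[.4245,.241,.04])[0].astype(int); print(T2)
a=cv2.resize(c["img"][140:400,80:480],(400,260)); x,y=T2; b=cv2.resize(t["img"][y-35:y+35,x-50:x+50],(400,280),interpolation=cv2.INTER_CUBIC)
cv2.imwrite("pics/w4.png",np.vstack([a,b])[:,:,::-1])
E
```

```text
[[-3.000e-04  5.156e-01 -8.568e-01  4.244e-01]
 [-3.000e-04 -8.568e-01 -5.156e-01  2.413e-01]
 [-1.000e+00  1.000e-04  4.000e-04  3.420e-02]
 [ 0.000e+00  0.000e+00  0.000e+00  1.000e+00]] 7.6 [-0.03495143 -0.04308102 -0.28881183] 0.05948815675523836
[210 298]
```

View pics/w4.png

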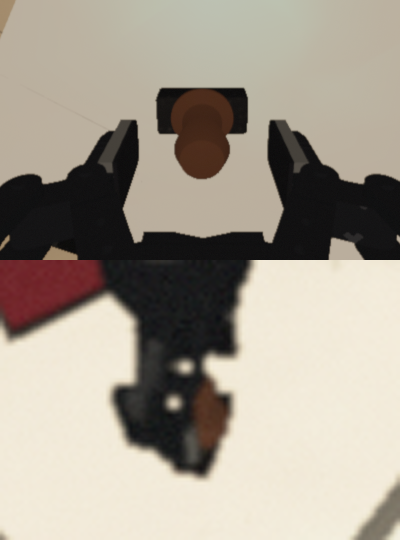

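The wrist crop shows the grip midway between the jaws (202, against a jaw centre of 203). I'll check its fore-aft offset numerically.

```bash
python3 - <<'E'
from h import *
c=np.load("w4.npy",allow_pickle=True).item(); T,o=pose()
for n,p,z in (("grip top",(282,290),.062),("collar",(282,257),.030),("blk topleft",(237.5,229),.019),("blk topright",(327,229),.019)):
    q=ray(c,p,z)[0]; print(n,T[:3,:3].T@(q-T[:3,3]))
E
```

```text
grip top [-0.02715103  0.00017428 -0.00522372]
collar [ 0.00484773  0.00011228 -0.00414312]
blk topleft [ 0.01585591 -0.02254877 -0.01450162]
blk topright [ 0.01586366  0.02299725 -0.01450383]
```

Call:
jog_arm:
  commands:
    - [0,0,-0.004,0,0,0,0.7]
    - [0,0,-0.004,0,0,0,0.7]
    - [0,0,-0.004,0,0,0,0]
    - [0,0,-0.004,0,0,0,0]
    - [0,0,-0.004,0,0,0,0]
    - [0,0,-0.004,0,0,0,0]
    - [0,0,-0.004,0,0,0,0]
  grip_force: 50

```text
time_s: 8.57
position: [0.4277, 0.2441, 0.0345]
tcp_rot: [1.915, 0.533, -1.915]
wrist_force: [-0.8, 0.1, 5.7]
width: 0.0201
```

Call:
jog_arm:
  commands:
    - [-0.01,0,0,0,0,0,0]
    - [-0.03,0,0,0,0,0,0]
    - [-0.07,0.005,-0.01,0.1,0,0,0]
    - [-0.11,0.015,-0.02,0.22,0,0,0]
    - [-0.14,0.025,-0.03,0.35,0,0,0]
    - [-0.16,0.035,-0.04,0.5,0,0,0]
    - [-0.166,0.04,-0.048,0.65,0,0,0]
    - [-0.166,0.04,-0.048,0.73,0,0,0]
    - [-0.166,0.04,-0.048,0.73,0,0,0]
    - [-0.166,0.04,-0.048,0.73,0,0,0]

```text
time_s: 9.82
position: [0.4892, 0.2344, 0.2002]
tcp_rot: [-2.124, 0.199, 2.124]
wrist_force: [0.0, 0.4, -0.3]
width: 0.0204
```

```bash
python3 - <<'E'
from h import *
T,o=pose(); print(T.round(4),o["time_s"],o["wrist_force"],o["width"],o["joints"])
c=grab("wrist"); np.save("w5.npy",c,allow_pickle=True)
cv2.imwrite("pics/w5.png",c["img"][:,:,::-1])
E
```

```text
[[-4.000e-04 -1.849e-01 -9.827e-01  4.892e-01]
 [-3.000e-04 -9.827e-01  1.849e-01  2.344e-01]
 [-1.000e+00  4.000e-04  3.000e-04  2.002e-01]
 [ 0.000e+00  0.000e+00  0.000e+00  1.000e+00]] 9.825 [ 0.04422166  0.4107393  -0.32796498] 0.020394118040019112 [ 4.25795114e-01  2.90997597e-01  1.68823988e+00 -1.70811382e-04
  1.16283091e+00  2.18266875e+00]
```

View pics/w5.png

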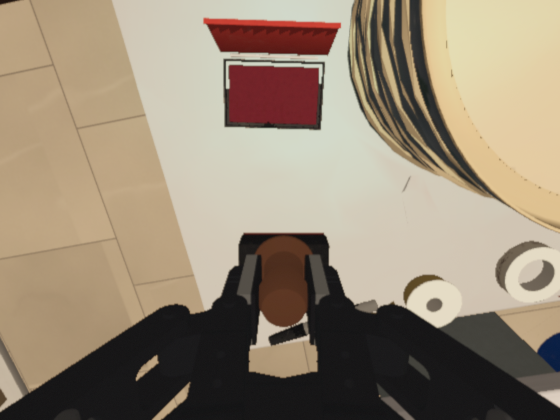

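The stamp is held straight (block edge at row 235, columns 241–327). The pad case corners are (224,59), (324,61), (321,129) and (225,127), and the lid is above it, clear.

```bash
python3 - <<'E'
from h import *
c=np.load("w5.npy",allow_pickle=True).item(); T,o=pose()
q=ray(c,[(224,60),(323.5,61),(321,129),(225,127)],.009)[:,:2]
A,_=cv2.estimateAffinePartial2D(np.array([[31,48],[31,-48],[-31,-48],[-31,48]])*1.,q*1e3); print(np.degrees(np.arctan2(A[1,0],A[0,0])),np.hypot(A[0,0],A[1,0]),A[:,2])
im=c["img"].astype(int)[55:135,215:335]; m=((im[:,:,0]-im[:,:,1]>40)&(im[:,:,0]<150)).astype(np.uint8)
k=max(cv2.findContours(m,cv2.RETR_EXTERNAL,cv2.CHAIN_APPROX_NONE)[0],key=cv2.contourArea);r=cv2.minAreaRect(k);print(r)
print("cushion ctr",ray(c,np.array(r[0])+[215,55],.008))
z=T[2,3]-.012
for p in [(241,235),(327,235)]:
    print(T[:3,:3].T@(ray(c,p,.2-.0145)[0]-T[:3,3]), T[:3,:3].T@(ray(c,p,.2-.0335)[0]-T[:3,3]))
print(shift([A[0,2]/1e3,A[1,2]/1e3,.06]))
E
```

```text
-11.550051841946463 0.9723815774060088 [573.89889526 226.72233963]
((57.646507263183594, 39.604888916015625), (89.1504898071289, 56.93505096435547), 1.9091525077819824)
cushion ctr [[0.57460408 0.22734535 0.008     ]]
[ 0.01462957 -0.02060445 -0.01231118] [ 0.03363073 -0.0231457  -0.00472204]
[ 0.01464685  0.02325694 -0.01233384] [ 0.03365009  0.02599273 -0.00474742]
[ 0.14011393 -0.00814077 -0.08470958]
```

Call:
jog_arm:
  commands:
    - [0.02,-0.003,-0.03,0,0,0,0]
    - [0.06,-0.008,-0.07,0,0,0,0]
    - [0.1,-0.008,-0.084,0,0,0,0]
    - [0.125,-0.008,-0.084,0,0,0,0]
    - [0.14,-0.008,-0.084,0,0,0,0]
    - [0.148,-0.008,-0.084,0,0,0,0]
    - [0.154,-0.008,-0.084,0,0,0,0]
    - [0.157,-0.008,-0.084,0,0,0,0]
    - [0.157,-0.008,-0.084,0,0,0,0]
    - [0.157,-0.008,-0.084,0,0,0,0]

```text
time_s: 11.12
position: [0.5737, 0.2269, 0.0438]
tcp_rot: [-2.124, 0.199, 2.122]
wrist_force: [-0.4, 0.4, -1.7]
width: 0.0202
```

Call:
jog_arm:
  commands:
    - [0.001,0,0,0,0,0,0]
    - [0.001,0,0,0,0,0,0]
    - [0.001,0,0,0,0,0,0]

```text
time_s: 11.5
position: [0.5737, 0.2268, 0.0426]
tcp_rot: [-2.124, 0.199, 2.122]
wrist_force: [0.4, -0.4, 2.6]
width: 0.0201
```

Call:
jog_arm:
  commands:
    - [0.001,0,0,0,0,0,0]
    - [0.001,0,0,0,0,0,0]
    - [0.001,0,0,0,0,0,0]

```text
time_s: 11.88
position: [0.5738, 0.2268, 0.0426]
tcp_rot: [-2.124, 0.199, 2.122]
wrist_force: [-1.2, -1.8, 7.4]
width: 0.0201
```

```bash
python3 - <<'E'
from h import *
for i in range(3):
    T,o=pose(); print(T[2,3],o["wrist_force"],o["wrist_torque"],o["time_s"]); cams.read_camera("top")
E
```

```text
0.04256642458532251 [-1.20101133 -1.83404601  7.38096663] [-0.1727806   0.17367192 -0.0166239 ] 11.875
0.04254110318953439 [-1.06750149 -1.01713324  7.46188181] [-0.19728603  0.23449255  0.0122648 ] 11.925
0.042556680715264555 [-1.83302561 -1.61367529  7.32481188] [-0.20416761  0.22789988  0.0074092 ] 11.975
```

Contact with the cushion is firm: about 7 N at TCP z 0.0426, which puts the sole 34.6 mm below the TCP. Next I'll lift and carry it round the front of the pile, to a viewing pose short of the tag.

Call:
jog_arm:
  commands:
    - [-0.01,0,0,0,0,0,0]
    - [-0.04,0,0,0,0,0,0]
    - [-0.09,0,0.02,0,0,0,0]
    - [-0.14,0.03,0.05,0,0,0,0]
    - [-0.18,0.07,0.08,-0.03,0,0,0]
    - [-0.2,0.12,0.1,-0.06,0,0,0]
    - [-0.2,0.17,0.11,-0.09,0,0,0]
    - [-0.2,0.22,0.112,-0.12,0,0,0]
    - [-0.2,0.27,0.112,-0.15,0,0,0]
    - [-0.2,0.32,0.108,-0.18,0,0,0]
    - [-0.2,0.37,0.1,-0.21,0,0,0]
    - [-0.19,0.42,0.092,-0.24,0,0,0]
    - [-0.18,0.47,0.085,-0.27,0,0,0]
    - [-0.17,0.51,0.08,-0.3,0,0,0]
    - [-0.16,0.535,0.076,-0.31,0,0,0]
    - [-0.16,0.535,0.076,-0.31,0,0,0]
    - [-0.16,0.535,0.076,-0.31,0,0,0]
    - [-0.16,0.535,0.076,-0.31,0,0,0]

```text
time_s: 14.28
position: [0.3994, -0.2838, 0.2019]
tcp_rot: [2.158, 0.133, -2.157]
wrist_force: [-0.3, -0.2, -1.0]
width: 0.0206
```

```bash
python3 - <<'E'
from h import *
T,o=pose(); print(T.round(4),o["time_s"],o["wrist_force"],o["width"])
c=grab("wrist"); np.save("w6.npy",c,allow_pickle=True); t=grab("top"); np.save("top6.npy",t,allow_pickle=True)
a=cv2.resize(c["img"][60:260,180:440],(780,600),interpolation=cv2.INTER_CUBIC)
cv2.imwrite("pics/w6.png",a[:,:,::-1])
E
```

```text
[[ 7.000e-04  1.236e-01 -9.923e-01  3.994e-01]
 [-3.000e-04 -9.923e-01 -1.236e-01 -2.838e-01]
 [-1.000e+00  4.000e-04 -7.000e-04  2.019e-01]
 [ 0.000e+00  0.000e+00  0.000e+00  1.000e+00]] 14.275 [-0.27653763 -0.16511459 -1.02063657] 0.020649552533533046
```

View pics/w6.png

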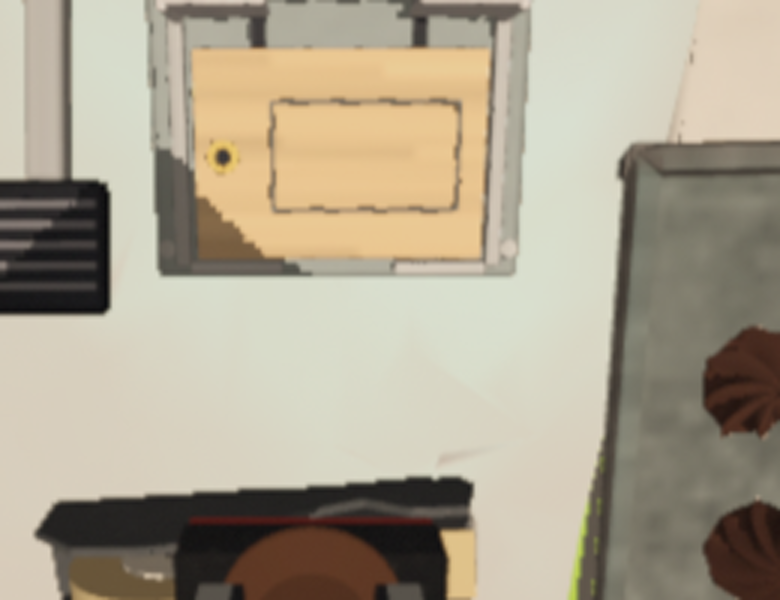

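The box outline is at (271,101), (461,101), (458,209), (273,211) in the crop. The held stamp's red sole edge runs level from (189,520) to (437,521).

```bash
python3 - <<'E'
from h import *
c=np.load("w6.npy",allow_pickle=True).item(); T,o=pose()
P=np.array([(271,101),(461,101),(458,210),(272,211)])/3+[180-.33,60-.33]
q=ray(c,P,.016)[:,:2]; print(q.mean(0), np.linalg.norm(np.roll(q,-1,0)-q,axis=1))
A,_=cv2.estimateAffinePartial2D(np.array([[17,30],[17,-30],[-17,-30],[-17,30]])*1.,q*1e3); print("box yaw",np.degrees(np.arctan2(A[1,0],A[0,0])),np.hypot(A[0,0],A[1,0]),A[:,2])
print("tool yaw",np.degrees(np.arctan2(-T[1,2],-T[0,2])))
S=np.array([(189,520),(437,521)])/3+[180-.33,60-.33]
for z in (.0335,): 
    s=(ray(c,S,T[2,3]-z)-T[:3,3])@T[:3,:3]; print("sole edge tool",s, s.mean(0))
B=np.array([(179,528),(446,527)])/3+[180-.33,60-.33]
print("top edge tool",(ray(c,B,T[2,3]-.0156)-T[:3,3])@T[:3,:3])
print("top px of box est",proj(np.load("top6.npy",allow_pickle=True).item(),[*q.mean(0),.016]))
# tag outline yaw
G=np.array([(192,48),(492,47),(484,258),(198,260)])/3+[180-.33,60-.33]; g=ray(c,G,.016)[:,:2]
A,_=cv2.estimateAffinePartial2D(np.array([[32,54],[32,-38],[-32,-38],[-32,54]])*1.,g*1e3); print("tag yaw",np.degrees(np.arctan2(A[1,0],A[0,0])),np.hypot(A[0,0],A[1,0]),A[:,2])
E
```

```text
[ 0.47074169 -0.29353507] [0.05927478 0.03315715 0.05986519 0.03346211]
box yaw 7.349972752311614 0.9896261116480437 [ 470.74168396 -293.53507233]
tool yaw 7.103630844961598
sole edge tool [[ 0.03349303 -0.02248255 -0.00585655]
 [ 0.03351446  0.02464915 -0.0056667 ]] [ 0.03350374  0.0010833  -0.00576162]
top edge tool [[ 0.0155964  -0.02194674 -0.01141215]
 [ 0.01561739  0.02376288 -0.01160904]]
top px of box est [[378.61890045 218.52277308]]
tag yaw 7.416870887980673 1.007172180972582 [ 470.88580294 -293.96396197]
```

```bash
python3 - <<'E'
from h import *
Tt=pose()[0]
for n,(dz) in (("w6",.004),("w5",None),("w4",None)):
    c=np.load(n+".npy",allow_pickle=True).item()
    T=c["c2w"]@np.linalg.inv(c["tool_from_camera"])
    for z0 in (-.004,0,.004,.008) :
        f=lambda x,y,z: (T@[x,y,z+z0,1])[:3]
        pts=[f(.0346,0,-.011),f(.0156,0,-.011),f(.0046,0,-.016),f(-.0274,0,-.011),f(-.0274,0,.011),f(.0346,-.024,-.011),f(.0346,.024,-.011)]
        p=proj(c,pts); print(n,z0,"rows sole,blktop,collar,gripfar,gripnear",p[:5,1].round(1),"cols",p[5:,0].round(1))
c=np.load("w6.npy",allow_pickle=True).item()
a=c["img"][200:340,220:350]; cv2.imwrite("pics/w6b.png",cv2.resize(a,None,fx=4,fy=4,interpolation=cv2.INTER_CUBIC)[:,:,::-1])
im=c["img"].astype(int)
print("col283:",[(r,*im[r,283]) for r in range(228,262,1)])
print("row240:",[(k,*im[240,k]) for k in list(range(236,244))+list(range(324,334))])
E
```

```text
w6 -0.004 rows sole,blktop,collar,gripfar,gripnear [217.2 229.2 227.5 268.7 317.5] cols [239.4 324.3]
w6 0 rows sole,blktop,collar,gripfar,gripnear [223.9 236.4 235.4 277.9 325.8] cols [239.6 324.1]
w6 0.004 rows sole,blktop,collar,gripfar,gripnear [230.5 243.6 243.1 287.  334.1] cols [239.9 323.8]
w6 0.008 rows sole,blktop,collar,gripfar,gripnear [237.  250.7 250.7 295.9 342.1] cols [240.1 323.6]
w5 -0.004 rows sole,blktop,collar,gripfar,gripnear [217.5 229.5 227.8 269.  317.8] cols [239.1 324. ]
w5 0 rows sole,blktop,collar,gripfar,gripnear [224.1 236.7 235.7 278.3 326.2] cols [239.3 323.8]
w5 0.004 rows sole,blktop,collar,gripfar,gripnear [230.7 243.9 243.4 287.3 334.4] cols [239.6 323.5]
w5 0.008 rows sole,blktop,collar,gripfar,gripnear [237.2 251.  251.1 296.2 342.5] cols [239.9 323.2]
w4 -0.004 rows sole,blktop,collar,gripfar,gripnear [217.  228.9 227.3 268.4 317.2] cols [239.9 324.9]
w4 0 rows sole,blktop,collar,gripfar,gripnear [223.7 236.2 235.1 277.6 325.6] cols [240.1 324.6]
w4 0.004 rows sole,blktop,collar,gripfar,gripnear [230.2 243.4 242.9 286.7 333.8] cols [240.4 324.3
[... 1987 characters left out ...]
, np.int64(24), np.int64(23), np.int64(23)), (241, np.int64(22), np.int64(22), np.int64(21)), (242, np.int64(20), np.int64(19), np.int64(18)), (243, np.int64(20), np.int64(20), np.int64(19)), (324, np.int64(20), np.int64(20), np.int64(19)), (325, np.int64(20), np.int64(19), np.int64(20)), (326, np.int64(40), np.int64(32), np.int64(25)), (327, np.int64(122), np.int64(99), np.int64(66)), (328, np.int64(206), np.int64(177), np.int64(124)), (329, np.int64(221), np.int64(192), np.int64(137)), (330, np.int64(223), np.int64(194), np.int64(138)), (331, np.int64(223), np.int64(194), np.int64(139)), (332, np.int64(223), np.int64(194), np.int64(138)), (333, np.int64(223), np.int64(194), np.int64(138))]
```

View pics/w6b.png

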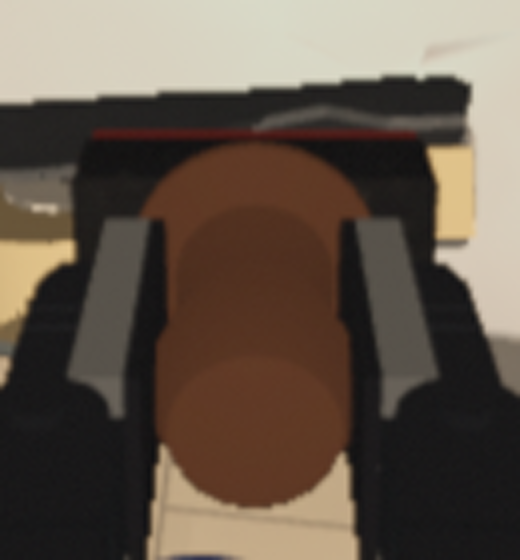

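The sole's front and block edges give a stamp offset in the tool of about +1.2 mm (y) and +4.5 mm (z); the grip top suggests less. I'll hover just over the tag and compare the sole directly with the engraved box.

Call:
jog_arm:
  commands:
    - [0.01,0.005,-0.03,-0.007,0,0,0]
    - [0.04,0.012,-0.06,-0.007,0,0,0]
    - [0.075,0.0175,-0.074,-0.007,0,0,0]
    - [0.105,0.0175,-0.074,-0.007,0,0,0]
    - [0.125,0.0175,-0.074,-0.007,0,0,0]
    - [0.138,0.0175,-0.074,-0.007,0,0,0]
    - [0.144,0.0175,-0.074,-0.007,0,0,0]
    - [0.147,0.0175,-0.074,-0.007,0,0,0]
    - [0.147,0.0175,-0.074,-0.007,0,0,0]

```text
time_s: 15.5
position: [0.4751, -0.2932, 0.0548]
tcp_rot: [2.155, 0.139, -2.153]
wrist_force: [0.5, -0.2, -0.5]
width: 0.0203
```

```bash
python3 - <<'E'
from h import *
T,o=pose(); print(T.round(4),o["time_s"],o["wrist_force"],o["width"])
c=grab("wrist"); np.save("w7.npy",c,allow_pickle=True)
a=cv2.resize(c["img"][170:290,205:365],(800,600),interpolation=cv2.INTER_CUBIC)
a=cv2.convertScaleAbs(a,alpha=1.6,beta=15)
cv2.imwrite("pics/w7.png",a[:,:,::-1])
E
```

```text
[[ 8.000e-04  1.294e-01 -9.916e-01  4.751e-01]
 [-6.000e-04 -9.916e-01 -1.294e-01 -2.932e-01]
 [-1.000e+00  7.000e-04 -7.000e-04  5.480e-02]
 [ 0.000e+00  0.000e+00  0.000e+00  1.000e+00]] 15.5 [ 0.52276028 -0.16307936 -0.4791552 ] 0.020305794830535996
```

View pics/w7.png

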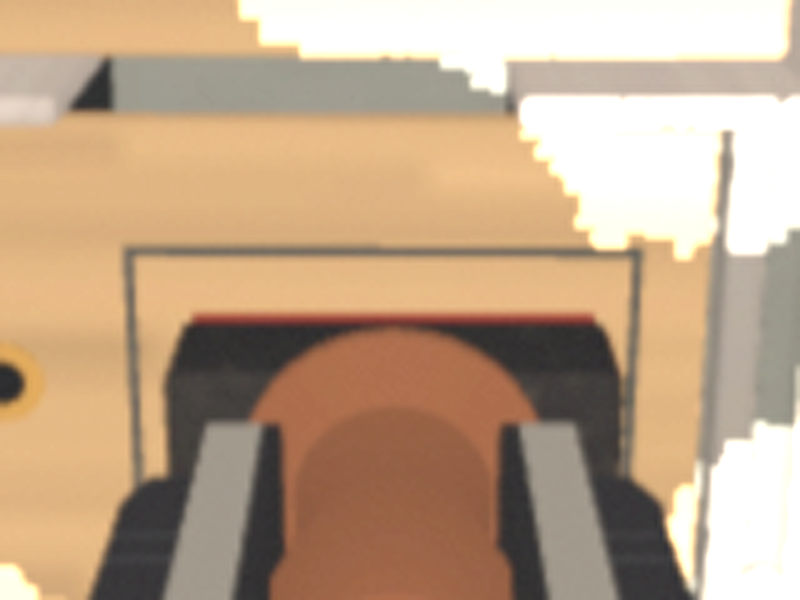

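The box's back line runs from (128,250) to (640,250) and the red sole edge from (192,318) to (596,320), so the sole sits square but slightly right of the box.

```bash
python3 - <<'E'
from h import *
c=np.load("w7.npy",allow_pickle=True).item(); T,o=pose()
f=lambda P,z:(ray(c,np.array(P)/5+[205-.4,170-.4],z)-T[:3,3])@T[:3,:3]
b=f([(128,251),(638,251)],.016); s=f([(192,318),(596,319)],T[2,3]-.0346)
print(b*1e3,s*1e3); print("y off",(s-b).mean(0)[1]*1e3,"gap z",(s-b).mean(0)[2]*1e3)
print("yaw diff deg",np.degrees((s[1,2]-s[0,2])/(s[1,1]-s[0,1])-(b[1,2]-b[0,2])/(b[1,1]-b[0,1])))
E
```

```text
[[ 38.9021775  -30.05166415 -11.91567824]
 [ 38.9556368   29.06502241 -11.9353053 ]] [[ 34.58467029 -22.37373851  -5.29706401]
 [ 34.62643372  23.93656665  -5.18723731]]
y off 1.2747349433732333 gap z 6.683341110058285
yaw diff deg 0.15490169024263017
```

Call:
jog_arm:
  commands:
    - [0,-0.0013,-0.0007,0,0,0,0]
    - [0.001,-0.0013,-0.0007,0,0,0,0]
    - [0.002,-0.0013,-0.0007,0,0,0,0]
    - [0.003,-0.0013,-0.0007,0,0,0,0]
    - [0.0035,-0.0013,-0.0007,0,0,0,0]
    - [0.004,-0.0013,-0.0007,0,0,0,0]
    - [0.004,-0.0013,-0.0007,0,0,0,0]
    - [0.004,-0.0013,-0.0007,0,0,0,0]

```text
time_s: 16.55
position: [0.4754, -0.2917, 0.0506]
tcp_rot: [2.154, 0.14, -2.154]
wrist_force: [-0.6, -0.2, 2.5]
width: 0.0202
```

```bash
python3 - <<'E'
from h import *
F=[]
for i in range(4):
    T,o=pose(); F.append(o["wrist_force"]); c=grab("wrist")
print(T[:3,3],np.mean(F,0),np.std(F,0),o["time_s"])
np.save("w8.npy",c,allow_pickle=True)
E
```

```text
[ 0.47538359 -0.29170964  0.05056547] [-0.94353253  0.26754987  3.30042974] [0.23583447 0.28962982 0.52372098] 16.7
```

Call:
jog_arm:
  commands:
    - [0.0003,0,0,0,0,0,0]
    - [0.0003,0,0,0,0,0,0]
    - [0.0003,0,0,0,0,0,0]
    - [0.0003,0,0,0,0,0,0]

```text
time_s: 17.25
position: [0.4754, -0.2917, 0.0505]
tcp_rot: [2.155, 0.14, -2.154]
wrist_force: [-1.6, 0.6, 5.8]
width: 0.0202
```

```bash
python3 - <<'E'
from h import *
F=[]
for i in range(4):
    T,o=pose(); F.append(o["wrist_force"]); c=grab("wrist")
print(T.round(4),np.mean(F,0),np.std(F,0),o["time_s"],o["width"])
np.save("w8.npy",c,allow_pickle=True)
a=cv2.resize(c["img"][170:290,205:365],(800,600),interpolation=cv2.INTER_CUBIC)
a=cv2.convertScaleAbs(a,alpha=1.6,beta=15)
cv2.imwrite("pics/w8.png",a[:,:,::-1])
E
```

```text
[[ 4.000e-04  1.294e-01 -9.916e-01  4.754e-01]
 [-3.000e-04 -9.916e-01 -1.294e-01 -2.917e-01]
 [-1.000e+00  4.000e-04 -3.000e-04  5.050e-02]
 [ 0.000e+00  0.000e+00  0.000e+00  1.000e+00]] [-1.57900636  0.99775442  5.9287874 ] [0.40030186 0.37033154 0.15236975] 17.4 0.02046181218572568
```

The picture limit is reached, so I'll check numerically.

```bash
python3 - <<'E'
from h import *
def run(n):
    c=np.load(n+".npy",allow_pickle=True).item(); T=c["c2w"]@np.linalg.inv(c["tool_from_camera"]); im=c["img"].astype(float)
    tl=lambda P,z:((ray(c,P,z)-T[:3,3])@T[:3,:3])*1e3
    # red band: strong r/g ratio
    red=(im[:,:,0]-1.0*im[:,:,1]>35)&(im[:,:,0]/(im[:,:,1]+1)>2.2)
    red[:225]=0; red[246:]=0
    ys,xs=np.nonzero(red); print(n,"red cols",xs.min(),xs.max(),"rows",ys.min(),ys.max(),len(xs))
    zs=max(T[2,3]-.0346,.016)
    pl=np.polyfit(xs,ys,1)
    S=tl([(xs.min()-.5,np.polyval(pl,xs.min())-1),(xs.max()+.5,np.polyval(pl,xs.max())-1)],zs)
    g=im.mean(2); L=[]
    for x in range(240,318):   # back line: darkest row
        r=g[210:229,x]; i=r.argmin(); L.append((x,210+i))
    L=np.array(L); p=np.polyfit(L[:,0],L[:,1],1)
    l=[];rr=[]
    for y in range(222,234):
        a=g[y,222:238]; l.append((222+a.argmin(),y)); a=g[y,326:340]; rr.append((326+a.argmin(),y))
    l=np.median(tl(l,.016),0); r=np.median(tl(rr,.016),0)
    B=tl([(240,np.polyval(p,240)),(318,np.polyval(p,318))],.016)
    print("sole",S[:,1:].round(2).tolist(),"sides",l[1].round(2),r[1].round(2),"back",B[:,1:].round(2).tolist())
    print("y off",S[:,1].mean()-(l[1]+r[1])/2,"gap",S[:,2].mean()-B[:,2].mean(),"yaw",np.degrees(np.arctan2(*(S[1]-S[0])[[2,1]])-np.arctan2(*(B[1]-B[0])[[2,1]])))
run("w7");run("w8")
E
```

```text
w7 red cols 245 322 rows 234 234 73
sole [[-21.42, -5.43], [23.3, -5.44]] sides -29.81 29.24 back [[-24.27, -11.85], [20.95, -11.86]]
y off 1.2272522926903946 gap 6.420159502405429 yaw 0.0028339133914640578
w8 red cols 244 322 rows 234 234 79
sole [[-21.98, -5.45], [23.29, -5.47]] sides -28.42 30.42 back [[-23.76, -11.53], [20.52, -11.55]]
y off -0.34123852872851757 gap 6.081056204366586 yaw 0.0015134807637406324
```

Call:
jog_arm:
  commands:
    - [-0.0001,0,0,0,0,0,0]
    - [-0.0001,0,0,0,0,0,0]
    - [-0.0001,0,0,0,0,0,0]

```text
time_s: 17.82
position: [0.4754, -0.2917, 0.0506]
tcp_rot: [2.155, 0.14, -2.154]
wrist_force: [-1.6, 1.1, 5.0]
width: 0.0203
```

```bash
python3 - <<'E'
from h import *
from rig import workorder
F=[]
for i in range(3): F.append(readout.get_obs()["wrist_force"]); cams.read_camera("top")
print(np.mean(F,0)); print(workorder.close_job(), readout.get_obs()["wrist_force"])
E
```

```text
[-1.34948096  1.0331553   5.17444269]
the job is handed in; nothing more can be done
the job is handed in; nothing more can be done
```

The job is handed in at about 18 s of robot time. I pressed the lever to its stop and let it spring back; the wrist picture showed the tag on the bed and the lever up. I then gripped the stamp, pressed it on the ink cushion with about 7 N and set it in the date box, still gripped and pressed there.

**Last checks:**
- **Press:** about 5.2 N downward, with about 1.7 N sideways.
- **Position:** by the wrist camera, the sole is about 0.3 mm off centre across the box. The front gap is 6.1 mm, against 6.0 mm ideal.
- **Square and upright:** the turn error against the box is about 0°, and the tool is vertical to within about 0.03°.

**Checks that disagreed or were not seen:**
- **Stamp in the grip:** the sole and block edges put it about 4.5 mm off along the pads, while the grip top and collar suggested 0–3 mm. I went by the sole edge, measured directly against the box.
- **Stamp tilt:** the same mismatch could mean the stamp leans up to 2° in the grip; I had no separate check of this.
- **Final placing:** I had used all 12 picture views, so this was checked only numerically from the image.
- **Ink transfer:** I did not check it by eye.

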